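# Open the double doors of the parcel cabinet

## Robot

A 6-joint arm with a two-finger parallel gripper is mounted at the origin on the work surface. World frame = base frame: x ahead of the robot, y to its left, z up, the work surface at z = 0. Lengths are in m, angles in rad, forces in N, time in s.
With the tool pointing down it reaches from about 0.325 to 0.925 m from the base axis. Payload 3.1 kg.
Tool frame: the origin (TCP) lies midway between the tips of the shut fingers; the grasp point (between the pads) lies 19 mm behind it; z points along the fingers, y is the line along which they close (so a half turn about z gives the same grasp; the last joint's range is limited). The gripper opens to 85 mm and grips with 20 to 120 N. Pads are 22 mm wide; open, the fingers measure 114 mm over their backs; the gripper's body (76 mm by 85 mm) begins 54 mm behind the grasp point. The pads swing forward as they close: fully open they stand 13 mm farther back than shut.
Start: joints at [-1.459, 0.217, 1.613, -0, 1.311, -0.112], TCP at [0.139, -0.609, 0.231] pointing down, gripper open.
Joint ranges: [-2.75, 2.75], [-0.78, 2.1], [0.31, 2.55], [-1.13, 4.27], [0.13, 2.63], [-2.58, 2.58]. Speed limits (rad/s): [2.79, 2.79, 3.14, 3.14, 3.14, 3.14].

## Interface

Orientations are given as a 3x3 rotation matrix whose columns are the frame's x, y, z axes.
In Python, from bench import bot gives the robot as it stands.
- The arm moves only by the tool drive_tool, never from a script. Its argument "steps" is a list of rows, each an object with "rot": the turn, a rotation vector about the tool's x, y, z in units of 30 degrees (1.0 is 30 degrees), a list of three; "delta_pos": the shift along the tool's x, y, z in units of 25 cm (1.0 is 25 cm), a list of three; "gripper": the closure, from 0 (fully open) to 1 (shut). A call has 1 to 8 rows; each row is the pose to reach, as a shift and turn from the pose commanded when the call began, along the tool's axes at that moment; what a row does not reach only later rows make up. A row lasts 1/12 s, in which the tool goes at most 41.7 mm and 7.16 degrees, less where a joint would pass 70% of its speed; a pose out of reach is approached as far as the arm can. A call with a number of a shift or a turn outside -1 to 1 is refused whole. A call with a gripper value outside its range is refused whole. The fingers move at their own pace and stop on an object; "force" is the grip in N (left out, the last holds). Time passes only in rows, so rows that repeat a pose let the fingers close. It gives the time, the measured TCP pose, the force, the opening and the grip force at its end, in the units of the state.
- bot.read_state(): the state, without advancing time (a new reading comes with each control period).
- bot.grab_frame(name): name is "scene" or "side" or "wrist"; returns (picture, depth): 384x512x3 uint8, red, green, blue; 384x512 float32, m along the optical axis (not along the pixel's ray), 0 where there is no reading.
- bot.camera_params(name): a dict with "intrinsics" (3x3 intrinsics, pixels), "dist" ([k1, k2, p1, p2, k3] as OpenCV has them; the pictures are not rectified), "world_to_cam" (4x4, takes a point from world to camera coordinates); the wrist camera has in their place "tool_from_camera" (4x4, takes a point from camera to tool coordinates, whose origin is the TCP and whose axes are the flange's). Camera axes: x right, y down, z forward; pixel columns grow to the right and rows downward; lengths in m; the calibration is good to about 2 mm. A picture is of the moment at which its call begins: read the wrist's pose just before it. camera_params takes no time and is no camera call.
- bot.finish_job(): hands the job in; it is judged then, once.
The state is a dict: "time_s": time; "joint_positions": joint angles; "joint_velocities": joint speeds; "joint_efforts": joint torques, N m; "eef_pos": TCP position; "tool_rot": TCP orientation; "contact_force": force on the tool from outside, world axes, zero at the start; "moment": the same for the moment, N m; "finger_gap": finger opening in m; "grip_force": force on a finger pad.
Only numpy, scipy, OpenCV 4.12 (cv2) and the standard library are available. Lean on these libraries where they do the work, as an engineer would, in place of code of your own. Each camera call takes 0.05 s, during which the arm holds its last target. There are 200 camera calls.

## Task

Open both doors of the small parcel cabinet on the mail-room counter. First lift the drop bolt on the latched door by its knob and swing that door wide open while the other stays shut, then swing the overlapped door wide open too; leave both standing open, about square to the cabinet.

Things in the scene. Friction and masses are not known exactly. Their poses are not given: they have to be found in the camera images.
- latched_leaf (a joint): Angle of the latched door, rad: 0 shut, grows outward, stop 1.75, light friction. Dark panel 129 wide, 142 high, in an oak cabinet (270 wide, 160 deep, 180 high, doors facing away from the robot, about +x). It is the left (+y) door seen from the robot, hinged at its outer edge; the oak strip on its free edge lies 12 over the other door. Opens counter-clockwise seen from above.
- bolt_knob_top (a point): Top centre (215 above table) of the drop bolt's knob, a vertical steel post 18 dia, 58 tall, 45 off the latched door's face; its rod runs down to a lipped keeper. Slides up 40 at most, drops by its own weight (120 g); lifted 22 to 40 it clears the lip: hold it up for the first 20 degrees of swing. Axes: x out of the face, z up; the hinge axis is at x -45, y +100. Turns with the door.
- plain_leaf (a joint): Angle of the overlapped door, rad: 0 shut, grows outward, stop 1.75, light friction. Same panel, right (-y) door seen from the robot, hinged at its outer edge; no bolt, no strip. It is blocked until the latched door is open. Opens clockwise seen from above. Neither door has a spring; each stays where it is left.
- pull_top (a point): Top centre (215 above table) of the overlapped door's pull: a vertical steel post 18 dia, 58 tall, 45 off the door's face on one short stem, no rod below it; 75 to the right (-y) of the bolt's knob when shut. Axes: x out of the face, z up; the hinge axis is at x -45, y -85. Turns with the door.

How it is judged:
On the way:
1. the latched door stands open by more than 57 degrees while the overlapped door is still shut (value of joint latched_leaf above 1 rad and value of joint plain_leaf below 0.2 rad), for 0.2 s.
At the end, for the whole second after the job is handed in: Both doors stand open by more than 57 degrees (1.0 rad) and at rest (under 0.1 rad/s) (value of joint each of latched_leaf, plain_leaf above 1 rad and velocity of joint latched_leaf between -0.1 and 0.1 rad/s and velocity of joint plain_leaf between -0.1 and 0.1 rad/s); the robot touches nothing.
It also fails if it takes over 58 s, if anything falls off the work surface, if the arm or the gripper's body presses on something with over 40 N, if the wrist force passes 120 N, or if a joint passes its speed limit or range.

## Working session

There is one attempt and no reset: what is moved stays moved. The work goes in short steps, Python scripts to look and compute and a tool call to move; the robot and the scene stay as the last step left them, time stands still between calls to the robot, and variables do not carry over. Pictures are saved under pics/ and viewed, at most 10 in all, crops included, and the job is handed in when it is done.

Besides the shell and the picture viewer there is one more tool, called as name(argument=value, ...), one argument or row to a line, values as JSON. drive_tool: Moves the arm, as the interface text tells. Shifts and turns lie within -1 to 1; 1 stands for 25 cm of shift or 30 degrees of turn. Its arguments: {"type":"object","properties":{"steps":{"type":"array"},"force":{"type":"number"}},"required":["steps"]}

```bash
mkdir -p pics; ls; python3 - <<'E'
from bench import bot
import cv2,numpy as np
ims=[]
for n in("scene","side"):
    p,d=bot.grab_frame(n); np.savez(f"/tmp/{n}.npz",p=p,d=d); ims.append(p)
    c=bot.camera_params(n); print(n,c["intrinsics"],c["dist"],c["world_to_cam"])
cv2.imwrite("pics/a.png",cv2.cvtColor(ims[0],cv2.COLOR_RGB2BGR))
cv2.imwrite("pics/b.png",cv2.cvtColor(ims[1],cv2.COLOR_RGB2BGR))
s=bot.read_state();print(s["time_s"],s["tool_rot"],s["eef_pos"],bot.camera_params("wrist"))
E
```

```text
pics
scene [[474.9608669    0.         259.97471608]
 [  0.         474.9608669  185.65003262]
 [  0.           0.           1.        ]] [-0.03041485  0.          0.          0.          0.        ] [[ 0.29675926  0.95487304 -0.01230562 -0.16670016]
 [ 0.79836074 -0.2551471  -0.54545401 -0.34542012]
 [-0.52397907  0.1520442  -0.83805041  1.1633771 ]
 [ 0.          0.          0.          1.        ]]
side [[359.51422023   0.         255.76959832]
 [  0.         359.51422023 188.12758827]
 [  0.           0.           1.        ]] [-0.04718254  0.          0.          0.          0.        ] [[-0.99518579  0.09723736 -0.0122531   0.55257707]
 [ 0.06307216  0.53973518 -0.83946878  0.09485729]
 [-0.0750143  -0.83620023 -0.54326975  0.78175728]
 [ 0.          0.          0.          1.        ]]
0.1 [[ 9.75060130e-01  2.21940746e-01 -2.17439484e-04]
 [ 2.21940679e-01 -9.75057677e-01  2.20484917e-03]
 [ 2.77329831e-04 -2.19811918e-03 -9.99997546e-01]] [ 0.1386639  -0.60865627  0.23007067] {'intrinsics': array([[304.42533318,   0.        , 257.30741412],
       [  0.        , 304.42533318, 193.06363838],
       [  0.        ,   0.        ,   1.        ]]), 'dist': array([0.02534824, 0.        , 0.        , 0.        , 0.        ]), 'tool_from_camera': array([[ 3.55221510e-04, -9.45536791e-01, -3.25515054e-01,
         8.42234941e-02],
       [ 9.99999711e-01,  5.54493203e-04, -5.19399379e-04,
         3.58407528e-04],
       [ 6.71607107e-04, -3.25514776e-01,  9.45536715e-01,
        -1.43743748e-01],
       [ 0.00000000e+00,  0.00000000e+00,  0.00000000e+00,
         1.00000000e+00]])}
```

View pics/a.png

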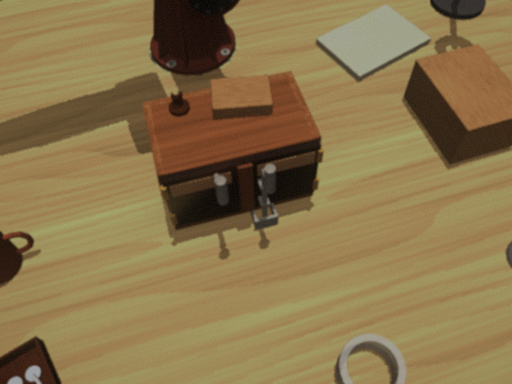

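View pics/b.png

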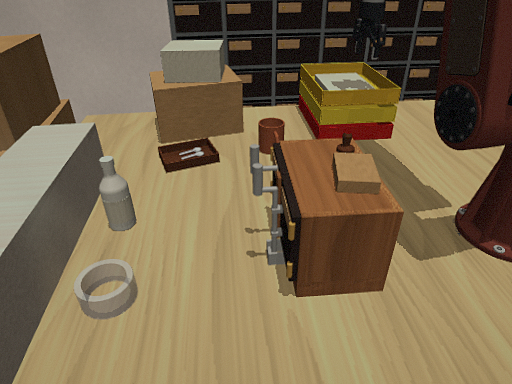

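The scene view shows the bolt knob top at about (269,168) and the pull top at about (221,179), with a keeper at (265,215). The side view shows the knob at (258,167), the pull at (255,148), and loose objects on the cabinet roof.

```bash
cat > h.py <<'E'
import numpy as np,cv2
from bench import bot
def ray_z(n,uv,z):
    c=bot.camera_params(n);T=c["world_to_cam"];R,t=T[:3,:3],T[:3,3]
    q=cv2.undistortPoints(np.array([[uv]],float),c["intrinsics"],c["dist"])[0,0]
    d=R.T@np.r_[q,1];o=-R.T@t
    return o+d*(z-o[2])/d[2]
def cloud(n,p,d):
    c=bot.camera_params(n);T=c["world_to_cam"]
    v,u=np.mgrid[0:384,0:512]
    q=cv2.undistortPoints(np.stack([u,v],-1).reshape(-1,1,2).astype(float),c["intrinsics"],c["dist"]).reshape(384,512,2)
    P=np.dstack([q*d[...,None],d])
    return (P-T[:3,3])@T[:3,:3]
E
python3 - <<'E'
from h import *
for n,boxes in(("scene",{"bolt":(255,155,285,200),"pull":(208,168,235,215)}),("side",{"bolt":(245,155,272,200),"pull":(245,140,265,172)})):
    z=np.load(f"/tmp/{n}.npz");p,d=z["p"].astype(int),z["d"];W=cloud(n,p,d)
    sat=p.max(2)-p.min(2)
    for k,(a,b,c,e) in boxes.items():
        m=np.zeros(d.shape,bool);m[b:e,a:c]=1
        m&=(sat<30)&(p.max(2)>70)&(d>0)
        t=m&(abs(W[...,2]-.215)<.006)
        v,u=np.nonzero(t)
        print(n,k,m.sum(),t.sum(),"zmax",np.percentile(W[m][:,2],98),"top mean",W[t].mean(0),"uv",u.mean(),v.mean(), "ray",ray_z(n,(u.mean(),v.mean()),.215))
    r=(W[...,2]>.172)&(W[...,2]<.188)&(np.hypot(W[...,0],W[...,1])>.15)&(d>0)&(np.hypot(W[...,0]-.4,W[...,1])<.35)&(sat>30)
    v,u=np.nonzero(r);rr=cv2.minAreaRect((W[r][:,:2]*1000).astype(np.float32));print("roof",rr)
E
```

```text
scene bolt 165 100 zmax 0.2170377297065184 top mean [0.55432345 0.01936594 0.21490481] uv 269.29 168.57 ray [0.55439849 0.0193399  0.215     ]
scene pull 129 99 zmax 0.2176568443791144 top mean [ 0.55257819 -0.05527006  0.21516235] uv 219.67676767676767 180.44444444444446 ray [ 0.55248299 -0.05525977  0.215     ]
roof ((423.625, -6.6110382080078125), (269.5147705078125, 183.53659057617188), 88.69113159179688)
side bolt 471 55 zmax 0.21339438857330917 top mean [0.55243716 0.02245734 0.21235118] uv 257.1818181818182 166.52727272727273 ray [0.55288423 0.02715213 0.215     ]
side pull 263 98 zmax 0.21385473382507222 top mean [ 0.55169283 -0.01037174  0.21239017] uv 255.80612244897958 157.85714285714286 ray [ 0.55218161 -0.00365795  0.215     ]
roof ((446.2568664550781, -7.1238555908203125), (272.36212158203125, 230.17042541503906), 89.13385009765625)
```

```bash
python3 - <<'E'
from h import *
z=np.load("/tmp/scene.npz");p=z["p"][:,:,::-1][60:260,120:340]
cv2.imwrite("pics/c.png",cv2.resize(p,None,fx=3,fy=3,interpolation=cv2.INTER_CUBIC))
E
```

```text
(no output)
```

View pics/c.png

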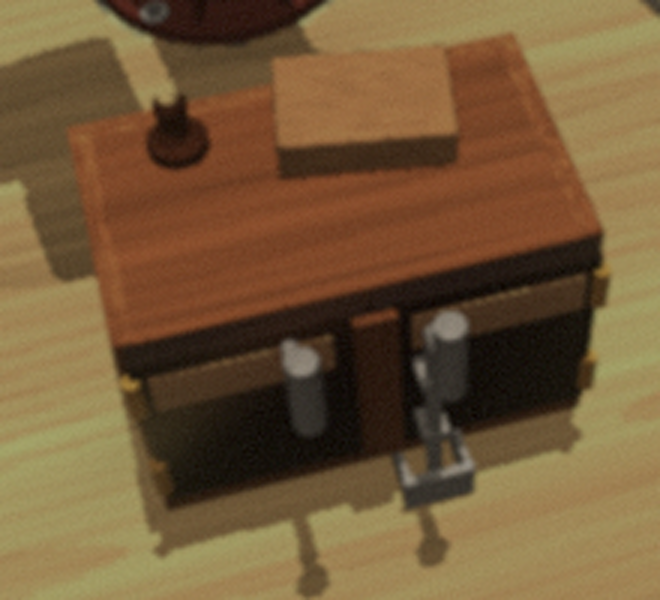

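The scene view gives the bolt knob at (0.553, 0.020) and the pull at (0.552, -0.055). They are 75 mm apart with tops at z 0.215, and the roof is 0.27 wide, so the sizes match. The cabinet is turned about -1.4°. I'll travel to a point above the knob.

drive_tool(
  steps=[
    {"delta_pos":[0.75,-0.7,-0.36],"rot":[0,0,0],"gripper":0},
    {"delta_pos":[0.75,-0.7,-0.36],"rot":[0,0,0],"gripper":0},
    {"delta_pos":[0.75,-0.7,-0.36],"rot":[0,0,0],"gripper":0},
    {"delta_pos":[0.75,-0.7,-0.36],"rot":[0,0,0],"gripper":0},
    {"delta_pos":[0.75,-0.7,-0.36],"rot":[0,0,0],"gripper":0},
    {"delta_pos":[0.75,-0.7,-0.36],"rot":[0,0,0],"gripper":0},
    {"delta_pos":[0.75,-0.7,-0.36],"rot":[0,0,0],"gripper":0},
  ],
)

```text
time_s: 0.68
eef_pos: [0.2846, -0.3942, 0.3228]
tool_rot: [[0.975, 0.224, 0.002], [0.224, -0.975, -0.0], [0.002, 0.001, -1.0]]
contact_force: [-0.2, -1.4, 0.0]
finger_gap: 0.0856
grip_force: 0.0
```

drive_tool(
  steps=[
    {"delta_pos":[0.75,-0.7,0],"rot":[0,0,0],"gripper":0},
    {"delta_pos":[0.75,-0.7,0],"rot":[0,0,0],"gripper":0},
    {"delta_pos":[0.75,-0.7,0],"rot":[0,0,0],"gripper":0},
    {"delta_pos":[0.75,-0.7,0],"rot":[0,0,0],"gripper":0},
    {"delta_pos":[0.75,-0.7,0],"rot":[0,0,0],"gripper":0},
    {"delta_pos":[0.75,-0.7,0],"rot":[0,0,0],"gripper":0},
    {"delta_pos":[0.75,-0.7,0],"rot":[0,0,0],"gripper":0},
  ],
)

```text
time_s: 1.27
eef_pos: [0.4289, -0.1796, 0.3209]
tool_rot: [[0.974, 0.228, 0.001], [0.228, -0.974, 0.004], [0.002, -0.003, -1.0]]
contact_force: [-0.6, -0.5, 1.1]
finger_gap: 0.0857
grip_force: 0.0
```

drive_tool(
  steps=[
    {"delta_pos":[0.67,-0.69,0],"rot":[0,0,0.47],"gripper":0},
    {"delta_pos":[0.67,-0.69,0],"rot":[0,0,0.47],"gripper":0},
    {"delta_pos":[0.67,-0.69,0],"rot":[0,0,0.47],"gripper":0},
    {"delta_pos":[0.67,-0.69,0],"rot":[0,0,0.47],"gripper":0},
    {"delta_pos":[0.67,-0.69,0],"rot":[0,0,0.47],"gripper":0},
    {"delta_pos":[0.67,-0.69,0],"rot":[0,0,0.47],"gripper":0},
    {"delta_pos":[0.67,-0.69,0],"rot":[0,0,0.47],"gripper":0},
    {"delta_pos":[0.67,-0.69,0],"rot":[0,0,0.47],"gripper":0},
  ],
)

```text
time_s: 1.93
eef_pos: [0.552, 0.0219, 0.3203]
tool_rot: [[1.0, -0.018, -0.002], [-0.018, -1.0, -0.0], [-0.002, 0.0, -1.0]]
contact_force: [0.2, -0.1, 0.2]
finger_gap: 0.0853
grip_force: 0.0
```

```bash
cat >> h.py <<'E'
def st():
    s=bot.read_state();R=np.array(s["tool_rot"]);p=np.array(s["eef_pos"])
    print("t",s["time_s"],"tcp",p.round(4),"yaw",np.degrees(np.arctan2(R[1,0],R[0,0])).round(2),"tilt",R[2].round(3),"q",np.round(s["joint_positions"],2),"F",np.round(s["contact_force"],1),"gap",s["finger_gap"],s["grip_force"])
    return s,R,p
def wrist(name):
    s,R,p=st();im,d=bot.grab_frame("wrist");c=bot.camera_params("wrist")
    cv2.imwrite(f"pics/{name}.png",cv2.cvtColor(im,cv2.COLOR_RGB2BGR))
    v,u=np.mgrid[0:384,0:512]
    q=cv2.undistortPoints(np.stack([u,v],-1).reshape(-1,1,2).astype(float),c["intrinsics"],c["dist"]).reshape(384,512,2)
    T=c["tool_from_camera"];P=np.dstack([q*d[...,None],d])@T[:3,:3].T+T[:3,3]
    return im,d,P@R.T+p
E
python3 - <<'E'
from h import *
im,d,W=wrist("w1")
i=im.astype(int);m=(d>0)&(abs(W[...,2]-.215)<.006)&(abs(W[...,0]-.553)<.03)&(i.max(2)-i.min(2)<40)
for y in(.02,-.055):
    t=m&(abs(W[...,1]-y)<.02);v,u=np.nonzero(t);P=W[t]
    print(t.sum(),P.mean(0),P.min(0),P.max(0),u.mean(),v.mean())
E
```

```text
t 1.9333 tcp [0.552  0.0219 0.3203] yaw -1.06 tilt [-0.002  0.    -1.   ] q [-0.09  0.    1.68 -0.    1.46  1.5 ] F [ 0.2 -0.1  0.2] gap 0.08531218147371632 0.0
344 [0.55437909 0.0185243  0.21556799] [0.54489614 0.00968667 0.20900335] [0.56211974 0.02720774 0.21800163] 261.0261627906977 188.6918604651163
359 [ 0.55274312 -0.05521245  0.21548531] [ 0.54343567 -0.06463667  0.20923021] [ 0.56067061 -0.04735381  0.21809085] 347.05292479108635 188.99721448467966
```

View pics/w1.png

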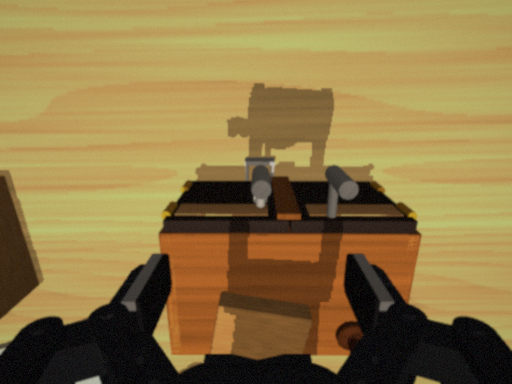

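The wrist view shows the bolt knob at (261,189) and the pull at (347,189). That places the knob at (0.554, 0.0185), which agrees with the scene measurement. Descend with the gripper half closed, then grip.

drive_tool(
  steps=[
    {"delta_pos":[0.007,0.012,0.15],"rot":[0,0,0],"gripper":0.4},
    {"delta_pos":[0.007,0.012,0.28],"rot":[0,0,0],"gripper":0.4},
    {"delta_pos":[0.007,0.012,0.4],"rot":[0,0,0],"gripper":0.4},
    {"delta_pos":[0.007,0.012,0.5],"rot":[0,0,0],"gripper":0.4},
    {"delta_pos":[0.007,0.012,0.575],"rot":[0,0,0],"gripper":0.4},
    {"delta_pos":[0.007,0.012,0.575],"rot":[0,0,0],"gripper":0.4},
  ],
  force=40,
)

```text
time_s: 2.48
eef_pos: [0.5487, 0.0156, 0.1721]
tool_rot: [[1.0, -0.025, -0.011], [-0.025, -1.0, 0.0], [-0.011, -0.0, -1.0]]
contact_force: [-0.8, 0.0, -0.2]
finger_gap: 0.0516
grip_force: 0.0
```

drive_tool(
  steps=[
    {"delta_pos":[0,0,0],"rot":[0,0,0],"gripper":1},
    {"delta_pos":[0,0,0],"rot":[0,0,0],"gripper":1},
    {"delta_pos":[0,0,0],"rot":[0,0,0],"gripper":1},
    {"delta_pos":[0,0,0],"rot":[0,0,0],"gripper":1},
    {"delta_pos":[0,0,0],"rot":[0,0,0],"gripper":1},
    {"delta_pos":[0,0,0],"rot":[0,0,0],"gripper":1},
  ],
  force=40,
)

```text
time_s: 2.98
eef_pos: [0.5547, 0.0186, 0.1799]
tool_rot: [[1.0, -0.022, 0.004], [-0.022, -1.0, 0.002], [0.004, -0.002, -1.0]]
contact_force: [-0.4, 5.2, 1.8]
finger_gap: 0.0167
grip_force: 39.3
```

drive_tool(
  steps=[
    {"delta_pos":[0,0,-0.03],"rot":[0,0,0],"gripper":1},
    {"delta_pos":[0,0,-0.06],"rot":[0,0,0],"gripper":1},
    {"delta_pos":[0,0,-0.09],"rot":[0,0,0],"gripper":1},
    {"delta_pos":[0,0,-0.12],"rot":[0,0,0],"gripper":1},
    {"delta_pos":[0,0,-0.124],"rot":[0,0,0],"gripper":1},
    {"delta_pos":[0,0,-0.124],"rot":[0,0,0],"gripper":1},
  ],
  force=50,
)

```text
time_s: 3.48
eef_pos: [0.5546, 0.0186, 0.2107]
tool_rot: [[1.0, -0.022, 0.004], [-0.022, -1.0, 0.002], [0.004, -0.002, -1.0]]
contact_force: [0.5, 4.8, -1.3]
finger_gap: 0.0166
grip_force: 48.7
```

```bash
cat > arc.py <<'E'
from h import *
import sys
# args: hinge x y, arm vector at zero x y (cabinet-frame, yaw -1.3deg), sign, start deg, end deg, n
def arc(off,sgn,a0,a1,n,yaw0):
    c=np.radians(-1.3)
    rot=lambda a:np.array([[np.cos(a),-np.sin(a)],[np.sin(a),np.cos(a)]])
    r=rot(c)@off
    A=np.radians(np.linspace(a0,a1,n+1))*sgn
    P0=rot(A[0])@r
    psi=np.radians(yaw0);tx=np.array([np.cos(psi),np.sin(psi)]);ty=np.array([np.sin(psi),-np.cos(psi)])
    for a in A[1:]:
        w=rot(a)@r-P0
        print([round(float(w@tx/.25),3),round(float(w@ty/.25),3),0],[0,0,round(float(-np.degrees(a-A[0])/30),3)])
E
python3 - <<'E'
from arc import *
st()
for a in(0,25,50):
    print(a); arc(np.array([.045,-.1]),1,a,min(a+25,78),6,-1.2+a)
E
```

```text
t 3.4833 tcp [0.5546 0.0186 0.2107] yaw -1.27 tilt [ 0.004 -0.002 -1.   ] q [-0.09  0.08  1.8   0.    1.25  1.5 ] F [ 0.5  4.8 -1.3] gap 0.016648179589070423 48.72373938560486
0
[0.029, -0.014, 0] [0, 0, -0.139]
[0.056, -0.03, 0] [0, 0, -0.278]
[0.082, -0.048, 0] [0, 0, -0.417]
[0.107, -0.068, 0] [0, 0, -0.556]
[0.131, -0.09, 0] [0, 0, -0.694]
[0.152, -0.113, 0] [0, 0, -0.833]
25
[0.029, -0.014, 0] [0, 0, -0.139]
[0.056, -0.03, 0] [0, 0, -0.278]
[0.082, -0.048, 0] [0, 0, -0.417]
[0.107, -0.068, 0] [0, 0, -0.556]
[0.131, -0.09, 0] [0, 0, -0.694]
[0.152, -0.113, 0] [0, 0, -0.833]
50
[0.029, -0.014, 0] [0, 0, -0.139]
[0.056, -0.03, 0] [0, 0, -0.278]
[0.082, -0.048, 0] [0, 0, -0.417]
[0.107, -0.068, 0] [0, 0, -0.556]
[0.131, -0.09, 0] [0, 0, -0.694]
[0.152, -0.113, 0] [0, 0, -0.833]
```

drive_tool(
  steps=[
    {"delta_pos":[0.029,-0.014,0],"rot":[0,0,-0.139],"gripper":1},
    {"delta_pos":[0.056,-0.03,0],"rot":[0,0,-0.278],"gripper":1},
    {"delta_pos":[0.082,-0.048,0],"rot":[0,0,-0.417],"gripper":1},
    {"delta_pos":[0.107,-0.068,0],"rot":[0,0,-0.556],"gripper":1},
    {"delta_pos":[0.131,-0.09,0],"rot":[0,0,-0.694],"gripper":1},
    {"delta_pos":[0.152,-0.113,0],"rot":[0,0,-0.833],"gripper":1},
    {"delta_pos":[0.152,-0.113,0],"rot":[0,0,-0.833],"gripper":1},
  ],
)

```text
time_s: 4.07
eef_pos: [0.5928, 0.0464, 0.2094]
tool_rot: [[0.915, 0.404, 0.001], [0.404, -0.915, 0.002], [0.002, -0.001, -1.0]]
contact_force: [-1.1, 2.9, -0.6]
finger_gap: 0.0168
grip_force: 48.8
```

Forces are low and the knob is still held. Continue the arc in two more 25° parts.

drive_tool(
  steps=[
    {"delta_pos":[0.029,-0.014,0],"rot":[0,0,-0.139],"gripper":1},
    {"delta_pos":[0.056,-0.03,0],"rot":[0,0,-0.278],"gripper":1},
    {"delta_pos":[0.082,-0.048,0],"rot":[0,0,-0.417],"gripper":1},
    {"delta_pos":[0.107,-0.068,0],"rot":[0,0,-0.556],"gripper":1},
    {"delta_pos":[0.131,-0.09,0],"rot":[0,0,-0.694],"gripper":1},
    {"delta_pos":[0.152,-0.113,0],"rot":[0,0,-0.833],"gripper":1},
    {"delta_pos":[0.152,-0.113,0],"rot":[0,0,-0.833],"gripper":1},
  ],
)

```text
time_s: 4.65
eef_pos: [0.6159, 0.0874, 0.2092]
tool_rot: [[0.659, 0.752, 0.001], [0.752, -0.659, 0.002], [0.002, -0.0, -1.0]]
contact_force: [-0.6, 3.7, -1.0]
finger_gap: 0.0163
grip_force: 48.9
```

drive_tool(
  steps=[
    {"delta_pos":[0.029,-0.014,0],"rot":[0,0,-0.139],"gripper":1},
    {"delta_pos":[0.056,-0.03,0],"rot":[0,0,-0.278],"gripper":1},
    {"delta_pos":[0.082,-0.048,0],"rot":[0,0,-0.417],"gripper":1},
    {"delta_pos":[0.107,-0.068,0],"rot":[0,0,-0.556],"gripper":1},
    {"delta_pos":[0.131,-0.09,0],"rot":[0,0,-0.694],"gripper":1},
    {"delta_pos":[0.152,-0.113,0],"rot":[0,0,-0.833],"gripper":1},
    {"delta_pos":[0.152,-0.113,0],"rot":[0,0,-0.833],"gripper":1},
  ],
)

```text
time_s: 5.23
eef_pos: [0.6196, 0.1345, 0.2093]
tool_rot: [[0.28, 0.96, 0.002], [0.96, -0.28, 0.002], [0.002, 0.001, -1.0]]
contact_force: [-0.4, 3.3, -1.1]
finger_gap: 0.0163
grip_force: 48.9
```

```bash
python3 - <<'E'
from h import *
s,R,p=st(); v=p[:2]-[.511,.1203]; print(np.hypot(*v), "door deg",np.degrees(np.arctan2(v[1],v[0])-np.arctan2(-.1,.045))+1.3)
E
```

```text
t 5.2333 tcp [0.6196 0.1345 0.2093] yaw 73.72 tilt [ 0.002  0.001 -1.   ] q [0.1  0.25 1.61 0.   1.27 0.39] F [-0.4  3.3 -1.1] gap 0.016323529352756914 48.884843587875366
0.1095620628174627 door deg 74.51816750282535
```

drive_tool(
  steps=[
    {"delta_pos":[0.029,-0.014,0],"rot":[0,0,-0.139],"gripper":1},
    {"delta_pos":[0.056,-0.03,0],"rot":[0,0,-0.278],"gripper":1},
    {"delta_pos":[0.082,-0.048,0],"rot":[0,0,-0.417],"gripper":1},
    {"delta_pos":[0.082,-0.048,0.04],"rot":[0,0,-0.417],"gripper":1},
    {"delta_pos":[0.082,-0.048,0.08],"rot":[0,0,-0.417],"gripper":1},
    {"delta_pos":[0.082,-0.048,0.11],"rot":[0,0,-0.417],"gripper":1},
    {"delta_pos":[0.082,-0.048,0.11],"rot":[0,0,-0.417],"gripper":1},
    {"delta_pos":[0.082,-0.048,0.11],"rot":[0,0,-0.417],"gripper":0.5},
  ],
)

```text
time_s: 5.9
eef_pos: [0.614, 0.1548, 0.1807]
tool_rot: [[0.067, 0.998, 0.001], [0.998, -0.067, -0.002], [-0.002, 0.001, -1.0]]
contact_force: [0.1, -0.3, 0.0]
finger_gap: 0.0276
grip_force: 0.0
```

drive_tool(
  steps=[
    {"delta_pos":[0,0,0],"rot":[0,0,0],"gripper":0.5},
    {"delta_pos":[0,0,0],"rot":[0,0,0],"gripper":0.5},
    {"delta_pos":[0,0,0],"rot":[0,0,0],"gripper":0.5},
    {"delta_pos":[0,0,-0.05],"rot":[0,0,0],"gripper":0.5},
    {"delta_pos":[0,0,-0.15],"rot":[0,0,0],"gripper":0.5},
    {"delta_pos":[0,0,-0.3],"rot":[0,0,0],"gripper":0.5},
    {"delta_pos":[0,0,-0.45],"rot":[0,0,0],"gripper":0.5},
    {"delta_pos":[0,0,-0.55],"rot":[0,0,0],"gripper":0.5},
  ],
)

```text
time_s: 6.57
eef_pos: [0.6148, 0.156, 0.3242]
tool_rot: [[0.066, 0.998, 0.006], [0.998, -0.066, 0.0], [0.001, 0.006, -1.0]]
contact_force: [0.8, -0.1, 2.0]
finger_gap: 0.0426
grip_force: 0.0
```

```bash
python3 - <<'E'
from h import *
s,R,p=st()
im,d=bot.grab_frame("scene");cv2.imwrite("pics/s2.png",im[:,:,::-1])
T=np.array([.552,-.0555,.32]); print((R.T@(T-p)/.25).round(3))
E
```

```text
t 6.5667 tcp [0.6148 0.156  0.3242] yaw 86.19 tilt [ 0.001  0.006 -1.   ] q [ 0.14  0.17  1.49 -0.    1.47  0.2 ] F [ 0.8 -0.1  2. ] gap 0.042635944476837336 0.0
[-0.861 -0.195  0.015]
```

View pics/s2.png

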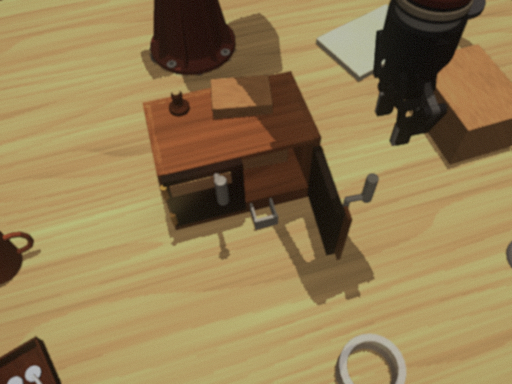

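The latched door now stands about 87° open with its knob at (370,185), and the overlapped door is still shut with its pull at (221,180). Move above the pull, turning the tool to yaw 179°.

drive_tool(
  steps=[
    {"delta_pos":[-0.861,-0.195,0],"rot":[0,0,-1],"gripper":0.4},
    {"delta_pos":[-0.861,-0.195,0],"rot":[0,0,-1],"gripper":0.4},
    {"delta_pos":[-0.861,-0.195,0],"rot":[0,0,-1],"gripper":0.4},
    {"delta_pos":[-0.861,-0.195,0],"rot":[0,0,-1],"gripper":0.4},
    {"delta_pos":[-0.861,-0.195,0],"rot":[0,0,-1],"gripper":0.4},
    {"delta_pos":[-0.861,-0.195,0],"rot":[0,0,-1],"gripper":0.4},
    {"delta_pos":[-0.861,-0.195,0],"rot":[0,0,-1],"gripper":0.4},
  ],
)

```text
time_s: 7.2
eef_pos: [0.5495, -0.0596, 0.3195]
tool_rot: [[-0.437, 0.9, 0.0], [0.9, 0.437, -0.003], [-0.003, -0.001, -1.0]]
contact_force: [-0.5, 0.5, -0.1]
finger_gap: 0.0514
grip_force: 0.0
```

drive_tool(
  steps=[
    {"delta_pos":[0,0,0],"rot":[0,0,-1],"gripper":0.4},
    {"delta_pos":[0,0,0],"rot":[0,0,-1],"gripper":0.4},
    {"delta_pos":[0,0,0],"rot":[0,0,-1],"gripper":0.4},
    {"delta_pos":[0,0,0],"rot":[0,0,-1],"gripper":0.4},
    {"delta_pos":[0,0,0],"rot":[0,0,-1],"gripper":0.4},
  ],
)

```text
time_s: 7.62
eef_pos: [0.5509, -0.0548, 0.3192]
tool_rot: [[-0.833, 0.553, 0.001], [0.553, 0.833, -0.0], [-0.001, 0.0, -1.0]]
contact_force: [-0.1, 0.3, 0.2]
finger_gap: 0.0509
grip_force: 0.0
```

drive_tool(
  steps=[
    {"delta_pos":[0,0,0],"rot":[0,0,-1],"gripper":0.4},
    {"delta_pos":[0,0,0],"rot":[0,0,-1],"gripper":0.4},
    {"delta_pos":[0,0,0],"rot":[0,0,-1],"gripper":0.4},
    {"delta_pos":[0,0,0],"rot":[0,0,-1],"gripper":0.4},
    {"delta_pos":[0,0,0],"rot":[0,0,-1],"gripper":0.4},
    {"delta_pos":[0,0,0],"rot":[0,0,-1],"gripper":0.4},
    {"delta_pos":[0,0,0],"rot":[0,0,-1],"gripper":0.4},
  ],
)

```text
time_s: 8.2
eef_pos: [0.5508, -0.055, 0.3188]
tool_rot: [[-0.998, 0.069, 0.0], [0.069, 0.998, -0.0], [-0.0, -0.0, -1.0]]
contact_force: [-0.1, 1.0, 0.1]
finger_gap: 0.0512
grip_force: 0.0
```

```bash
python3 - <<'E'
from arc import *
s,R,p=st()
T=np.array([.5525,-.0555,.178]); print((R.T@(T-p)/.25).round(3))
arc(np.array([.045,.085]),-1,0,25,6,178.7)
E
```

```text
t 8.2 tcp [ 0.5508 -0.055   0.3188] yaw 176.03 tilt [-0. -0. -1.] q [-0.23  0.    1.68  0.    1.45 -1.73] F [-0.1  1.   0.1] gap 0.05123858150009311 0.0
[-0.007 -0.001  0.563]
[-0.024, -0.014, 0] [0, 0, 0.139]
[-0.047, -0.03, 0] [0, 0, 0.278]
[-0.069, -0.047, 0] [0, 0, 0.417]
[-0.09, -0.066, 0] [0, 0, 0.556]
[-0.109, -0.086, 0] [0, 0, 0.694]
[-0.127, -0.108, 0] [0, 0, 0.833]
```

drive_tool(
  steps=[
    {"delta_pos":[-0.007,0,0.14],"rot":[0,0,-0.09],"gripper":0.4},
    {"delta_pos":[-0.007,0,0.28],"rot":[0,0,-0.09],"gripper":0.4},
    {"delta_pos":[-0.007,0,0.4],"rot":[0,0,-0.09],"gripper":0.4},
    {"delta_pos":[-0.007,0,0.5],"rot":[0,0,-0.09],"gripper":0.4},
    {"delta_pos":[-0.007,0,0.563],"rot":[0,0,-0.09],"gripper":0.4},
    {"delta_pos":[-0.007,0,0.563],"rot":[0,0,-0.09],"gripper":0.4},
    {"delta_pos":[-0.007,0,0.563],"rot":[0,0,-0.09],"gripper":0.4},
  ],
  force=40,
)

```text
time_s: 8.78
eef_pos: [0.5517, -0.0552, 0.1769]
tool_rot: [[-1.0, 0.021, -0.002], [0.021, 1.0, 0.001], [0.002, 0.0, -1.0]]
contact_force: [0.5, -0.4, 1.0]
finger_gap: 0.0509
grip_force: 0.0
```

drive_tool(
  steps=[
    {"delta_pos":[0,0,0],"rot":[0,0,0],"gripper":1},
    {"delta_pos":[0,0,0],"rot":[0,0,0],"gripper":1},
    {"delta_pos":[0,0,0],"rot":[0,0,0],"gripper":1},
    {"delta_pos":[0,0,0],"rot":[0,0,0],"gripper":1},
    {"delta_pos":[0,0,0],"rot":[0,0,0],"gripper":1},
    {"delta_pos":[0,0,0],"rot":[0,0,0],"gripper":1},
  ],
  force=40,
)

```text
time_s: 9.28
eef_pos: [0.554, -0.0561, 0.1802]
tool_rot: [[-1.0, 0.019, 0.004], [0.019, 1.0, -0.001], [-0.004, -0.001, -1.0]]
contact_force: [-1.1, -1.9, 5.5]
finger_gap: 0.0167
grip_force: 39.4
```

drive_tool(
  steps=[
    {"delta_pos":[-0.024,-0.014,0],"rot":[0,0,0.139],"gripper":1},
    {"delta_pos":[-0.047,-0.03,0],"rot":[0,0,0.278],"gripper":1},
    {"delta_pos":[-0.069,-0.047,0],"rot":[0,0,0.417],"gripper":1},
    {"delta_pos":[-0.09,-0.066,0],"rot":[0,0,0.556],"gripper":1},
    {"delta_pos":[-0.109,-0.086,0],"rot":[0,0,0.694],"gripper":1},
    {"delta_pos":[-0.127,-0.108,0],"rot":[0,0,0.833],"gripper":1},
    {"delta_pos":[-0.127,-0.108,0],"rot":[0,0,0.833],"gripper":1},
  ],
)

```text
time_s: 9.87
eef_pos: [0.5851, -0.0851, 0.1801]
tool_rot: [[-0.897, 0.443, 0.003], [0.443, 0.897, -0.003], [-0.004, -0.001, -1.0]]
contact_force: [-2.2, -2.2, 7.5]
finger_gap: 0.0165
grip_force: 39.6
```

drive_tool(
  steps=[
    {"delta_pos":[-0.024,-0.014,0],"rot":[0,0,0.139],"gripper":1},
    {"delta_pos":[-0.047,-0.03,0],"rot":[0,0,0.278],"gripper":1},
    {"delta_pos":[-0.069,-0.047,0],"rot":[0,0,0.417],"gripper":1},
    {"delta_pos":[-0.09,-0.066,0],"rot":[0,0,0.556],"gripper":1},
    {"delta_pos":[-0.109,-0.086,0],"rot":[0,0,0.694],"gripper":1},
    {"delta_pos":[-0.127,-0.108,0],"rot":[0,0,0.833],"gripper":1},
    {"delta_pos":[-0.127,-0.108,0],"rot":[0,0,0.833],"gripper":1},
  ],
)

```text
time_s: 10.45
eef_pos: [0.6008, -0.1236, 0.1801]
tool_rot: [[-0.626, 0.78, 0.001], [0.78, 0.626, -0.003], [-0.003, -0.001, -1.0]]
contact_force: [-3.7, -1.7, 8.2]
finger_gap: 0.0171
grip_force: 39.6
```

drive_tool(
  steps=[
    {"delta_pos":[-0.024,-0.014,0],"rot":[0,0,0.139],"gripper":1},
    {"delta_pos":[-0.047,-0.03,0],"rot":[0,0,0.278],"gripper":1},
    {"delta_pos":[-0.069,-0.047,0],"rot":[0,0,0.417],"gripper":1},
    {"delta_pos":[-0.09,-0.066,0],"rot":[0,0,0.556],"gripper":1},
    {"delta_pos":[-0.109,-0.086,0],"rot":[0,0,0.694],"gripper":1},
    {"delta_pos":[-0.127,-0.108,0],"rot":[0,0,0.833],"gripper":1},
    {"delta_pos":[-0.127,-0.108,0],"rot":[0,0,0.833],"gripper":1},
  ],
)

```text
time_s: 11.03
eef_pos: [0.5989, -0.1651, 0.1801]
tool_rot: [[-0.238, 0.971, -0.0], [0.971, 0.238, -0.003], [-0.003, -0.001, -1.0]]
contact_force: [-4.5, -1.9, 7.3]
finger_gap: 0.0168
grip_force: 39.6
```

drive_tool(
  steps=[
    {"delta_pos":[-0.024,-0.014,0],"rot":[0,0,0.139],"gripper":1},
    {"delta_pos":[-0.047,-0.03,0],"rot":[0,0,0.278],"gripper":1},
    {"delta_pos":[-0.069,-0.047,0],"rot":[0,0,0.417],"gripper":1},
    {"delta_pos":[-0.069,-0.047,0],"rot":[0,0,0.417],"gripper":1},
    {"delta_pos":[-0.069,-0.047,0],"rot":[0,0,0.417],"gripper":1},
    {"delta_pos":[-0.069,-0.047,0],"rot":[0,0,0.417],"gripper":0.5},
    {"delta_pos":[-0.069,-0.047,0],"rot":[0,0,0.417],"gripper":0.5},
    {"delta_pos":[-0.069,-0.047,0],"rot":[0,0,0.417],"gripper":0.5},
  ],
)

```text
time_s: 11.7
eef_pos: [0.5918, -0.1821, 0.1773]
tool_rot: [[-0.025, 1.0, -0.0], [1.0, 0.025, 0.001], [0.001, -0.0, -1.0]]
contact_force: [-0.3, 0.6, 0.1]
finger_gap: 0.0428
grip_force: 0.0
```

drive_tool(
  steps=[
    {"delta_pos":[0,0,0],"rot":[0,0,0],"gripper":0.5},
    {"delta_pos":[0,0,-0.05],"rot":[0,0,0],"gripper":0.5},
    {"delta_pos":[0,0,-0.15],"rot":[0,0,0],"gripper":0.5},
    {"delta_pos":[0,0,-0.3],"rot":[0,0,0],"gripper":0.5},
    {"delta_pos":[0,0,-0.45],"rot":[0,0,0],"gripper":0.5},
    {"delta_pos":[0,0,-0.55],"rot":[0,0,0],"gripper":0.5},
    {"delta_pos":[0,0,-0.55],"rot":[0,0,0],"gripper":0.5},
    {"delta_pos":[0,0,-0.55],"rot":[0,0,0],"gripper":0.5},
  ],
)

```text
time_s: 12.37
eef_pos: [0.5935, -0.1829, 0.3193]
tool_rot: [[-0.025, 1.0, 0.006], [1.0, 0.025, -0.002], [-0.003, 0.006, -1.0]]
contact_force: [0.0, 0.4, -0.6]
finger_gap: 0.0429
grip_force: 0.0
```

```bash
python3 - <<'E'
from h import *
st()
im,d=bot.grab_frame("scene");cv2.imwrite("pics/s3.png",im[:,:,::-1])
E
```

```text
t 12.3667 tcp [ 0.5935 -0.1829  0.3193] yaw 91.44 tilt [-0.003  0.006 -1.   ] q [-0.41  0.15  1.53  0.    1.46 -0.44] F [ 0.   0.4 -0.6] gap 0.042938687985772495 0.0
```

View pics/s3.png

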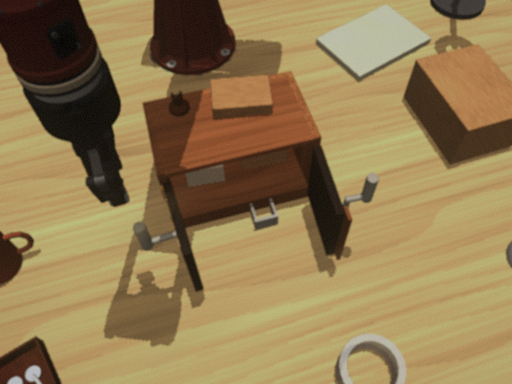

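Both doors stand about square to the cabinet, with the pull at (142,235) and the knob at (370,185), and the gripper is clear above them. Handing in.

```bash
python3 -c "
from bench import bot
print(bot.finish_job())"
```

```text
the job is handed in; nothing more can be done
None
```

I opened the latched door first and then the overlapped one, and handed the job in at about 12.5 s with both doors standing about square to the cabinet and the gripper clear; the judge returned no verdict.

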